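# Push the food probe home in its sloped storage tube

## Task

The two food-thermometer probes have dried in the wooden block. Take the red-handled probe out and push its stem all the way down into the sloped tube of the grey storage dock, past the slight resistance of the clips, until its collar sits on the tube's rim, and leave it there. Leave the white-handled probe in its hole and do not shift the fruit, the glass or the mug.

Things in the scene. Friction and masses are not known exactly. Their poses are not given: they have to be found in the camera images.
- red_probe_grip (a point): Probe to put away: centre of its upright round red handle (18 mm across, 50 mm long). z points along the probe to the handle's top, away from the stem. 29 mm below this point is the underside of a dark collar 28 mm across, 4 mm thick; under that a straight steel stem 6 mm across, 66 mm long, round tip. About 50 g. Stands loose in one hole of the block, collar on the block's top.
- white_probe_grip (a point): A second probe of the same shape and size with a white handle, in the other hole of the drying block; this point is its handle's centre. It stays where it is.
- drying_block: Fixed light wooden block with a dark foot, 52 mm (its x) by 130 mm (its y), 75 mm high; origin at the centre of its underside, z up. Two upright 11 mm holes through it at y = -35 and +35 mm of its frame hold the two probes (which is in which varies).
- dock_mouth (a point): Centre of the rim plane of the dock's white tube, 91 mm above the table; the collar sits here. z: tube axis, up and out, 30 deg from vertical; y level. Rim 34 mm outside; flared mouth about 18 mm wide narrowing over 16 mm to a 10 mm bore, 72 mm deep. Spring clips 46 mm below the rim grip the stem from both sides: the last 25 mm need a push of a few N (under 10) along the axis.
- dock: Fixed grey storage dock: base plate 110 mm (x) by 80 mm (y), 14 mm thick, origin at the centre of its underside, z up; the tube leans to its -x side, roughly towards the robot, its mouth 10 mm to -x of the origin.
- mandarin: Loose mandarin, 61 mm wide, 50 mm high, near the middle between dock and block; origin at its underside.
- lemon: Loose lemon, 78 x 55 x 56 mm, in front; origin at its underside.
- tumbler: Loose clear drinking glass, 81 mm wide, 91 mm high, front left; origin at the centre of its underside.
- mug: Loose striped mug, 86 x 120 mm, 90 mm high, left; origin at its underside.

How it is judged:
By the outcome, as a careful person would: the job done as asked, in the order asked, and still so for the second after the job is handed in, with the robot touching nothing.
It also fails if it takes over 42 s, if anything falls off the work surface, if the arm or the gripper's body presses on something with over 40 N, if the wrist force passes 120 N, or if a joint passes its speed limit or range.

## Robot

A 7-joint arm with a two-finger parallel gripper is mounted at the origin on the work surface; the furniture and walls round the work are solid. World frame = base frame: x ahead of the robot, y to its left, z up, the work surface at z = 0. Lengths are in m, angles in rad, forces in N, time in s.
With the tool pointing down it reaches from about 0.4 to 0.85 m from the base axis. Payload 10.4 kg.
Tool frame: the origin (TCP) lies at the very end of the fingers, on their centre line; the grasp point (between the pads) lies 19 mm behind it; x points along the fingers, z is the direction in which the jaws open and shut, and the axes are right-handed (so a half turn about x gives the same grasp; the last joint's range is limited). The gripper opens to 85 mm and grips with 20 to 120 N. Pads are 22 mm wide; open, the fingers measure 114 mm over their backs; the gripper's body (76 mm by 85 mm) begins 54 mm behind the grasp point. The pads swing forward as they close: fully open they stand 13 mm farther back than shut.
Start: joints at [-1.353, 0.332, -0.065, 1.46, 0.022, 1.35, -0.088], TCP at [0.149, 0.607, 0.231] pointing down, gripper open.
Joint ranges: [-2.6, 2.6], [-0.5, 2.12], [-1.47, 1.34], [0.16, 2.42], [-1.27, 4.41], [0.06, 2.06], [-2.6, 2.6]. Speed limits (rad/s): [2.22, 2.22, 2.79, 2.79, 3.14, 3.14, 3.14].

## Interface

Orientations are given as a unit quaternion [x, y, z, w].
In Python, from workcell import get_obs, camera, camera_info, hand_in gives the robot as it stands.
- The arm moves only by the tool move_arm, never from a script. Its argument "motion" is text: rows parted by semicolons, each of 4 numbers parted by spaces: the shift along the world's x, y, z in m, then the turn about the world's z in rad. In form: tx ty tz spin; .... A call has 1 to 10 rows; each row is the pose to reach, as a shift and turn from the pose commanded when the call began; what a row does not reach only later rows make up. A row lasts 1/8 s, in which the tool goes at most 62.5 mm and 10.7 degrees, less where a joint would pass 70% of its speed; a pose out of reach is approached as far as the arm can. A call with a gripper value outside its range is refused whole. "grip" is the opening, from 0 (shut) to 1 (fully open), set as the call begins (left out, the last holds). The fingers move at their own pace and stop on an object; "force" is the grip in N (left out, the last holds). Time passes only in rows, so rows that repeat a pose let the fingers close. It gives the time, the measured TCP pose, the force and the opening at its end, in the units of the state.
- get_obs(): the state, without advancing time (a new reading comes with each control period).
- camera(name): name is "side" or "top"; returns (picture, depth): 400x640x3 uint8, red, green, blue; 400x640 float32, m along the optical axis (not along the pixel's ray), 0 where there is no reading.
- camera_info(name): a dict with "camera_matrix" (3x3 intrinsics, pixels), "eye" and "attitude" of the camera in the world. Camera axes: x right, y up, looking along -z (the intrinsics and any distortion apply to the point x, -y, -z); pixel columns grow to the right and rows downward; lengths in m; the calibration is good to about 2 mm. A picture is of the moment at which its call begins. camera_info takes no time and is no camera call.
- hand_in(): hands the job in, once; it reports no verdict.
The state is a dict: "clock": time; "joint_pos": joint angles; "joint_velocities": joint speeds; "tau": joint torques, N m; "position": TCP position; "ee_rot": TCP orientation; "ft_force": force on the tool from outside, world axes, zero at the start; "torque": the same for the moment, N m; "grip_width": opening from 0.0 (shut) to 1.0 (fully open).
Only numpy, scipy, OpenCV 4.12 (cv2) and the standard library are available. Lean on these libraries where they do the work, as an engineer would, in place of code of your own. Each camera call takes 0.05 s, during which the arm holds its last target.

## Working session

There is one attempt and no reset: what is moved stays moved. The work goes in short steps, Python scripts to look and compute and a tool call to move; the robot and the scene stay as the last step left them, time stands still between calls to the robot, and variables do not carry over. Pictures are saved under pics/ and viewed, and the job is handed in when it is done.

Besides the shell and the picture viewer there is one more tool, called after "Request:" by a JSON object that holds its "api" and its "payload", one argument or row to a line. move_arm: Moves the arm, as the interface text tells. Its arguments: {"type":"object","properties":{"motion":{"type":"string"},"grip":{"type":"number"},"force":{"type":"number"}},"required":["motion"]}

```bash
mkdir -p pics; ls; cat > h.py <<'E'
import numpy as np, cv2
from workcell import *
def snap(n,tag):
    p,d=camera(n); cv2.imwrite(f'pics/{tag}.png',p[:,:,::-1]); np.savez(f'{tag}.npz',p=p,d=d); return p,d
E
python3 - <<'E'
from h import *
for n in('side','top'):
    snap(n,n+'0'); print(camera_info(n))
print(get_obs())
E
```

```text
pics
{'camera_matrix': array([[398.36930849,   0.        , 317.79818774],
       [  0.        , 398.36930849, 204.3608502 ],
       [  0.        ,   0.        ,   1.        ]]), 'eye': array([0.45474116, 0.97362142, 0.48185928]), 'attitude': array([0.001001  , 0.53809196, 0.842884  , 0.00161384])}
{'camera_matrix': array([[430.01575866,   0.        , 313.90995342],
       [  0.        , 430.01575866, 196.56891725],
       [  0.        ,   0.        ,   1.        ]]), 'eye': array([0.27924355, 0.11542277, 1.25554832]), 'attitude': array([-0.05704321,  0.05773047,  0.70782458, -0.70171051])}
{'clock': 0.1, 'joint_pos': array([-1.35264362,  0.33278694, -0.064723  ,  1.46081614,  0.02162111,
        1.34988211, -0.08849294]), 'joint_velocities': array([ 2.27405128e-05, -8.31350470e-04,  8.35636616e-04, -1.96270405e-03,
        4.94286162e-04,  1.19334224e-03,  1.28462476e-04]), 'tau': array([ 1.00533485e-03, -6.26739979e+01,  4.87744063e-02, -3.92431462e+01,
        1.62794720e-02,  7.03473095e-03,  1.54024326e-05]), 'position': array([0.14894175, 0.60667346, 0.23062879]), 'ee_rot': array([-0.43663192,  0.55673132,  0.43607441,  0.55609524]), 'ft_force': array([ 0.01055523, -0.1427447 ,  0.30075933]), 'torque': array([-0.00782408,  0.01618929, -0.06094283]), 'grip_width': 0.9981969324107859}
```

View pics/side0.png

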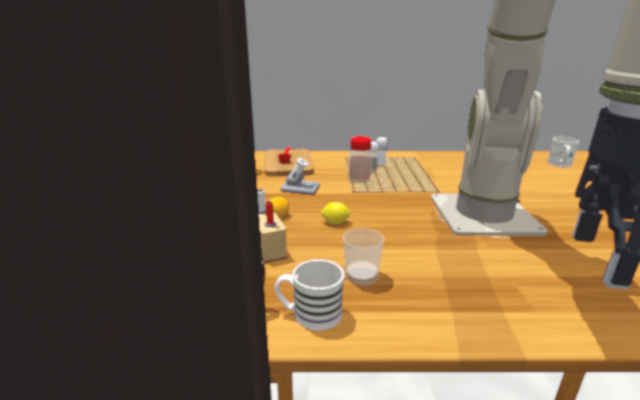

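View pics/top0.png

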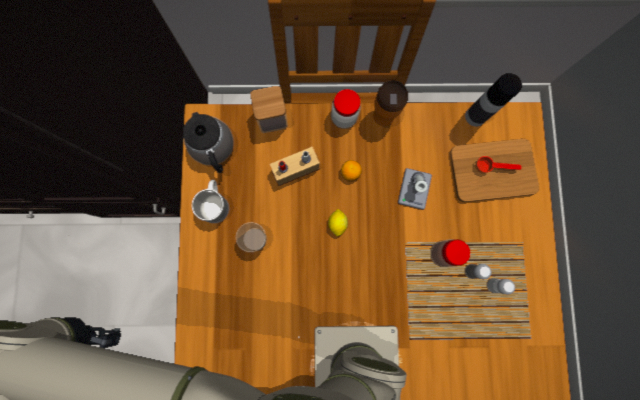

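```bash
cat >> h.py <<'E'
from scipy.spatial.transform import Rotation as R
def cloud(n,d):
    i=camera_info(n);K=i['camera_matrix'];v,u=np.mgrid[:400,:640]
    P=np.stack([(u-K[0,2])/K[0,0]*d,-(v-K[1,2])/K[1,1]*d,-d],-1)
    return P@R.from_quat(i['attitude']).as_matrix().T+i['eye']
def px(n,p):
    i=camera_info(n);K=i['camera_matrix'];q=(np.asarray(p)-i['eye'])@R.from_quat(i['attitude']).as_matrix()
    return K[0,2]+K[0,0]*q[...,0]/-q[...,2], K[1,2]+K[1,1]*q[...,1]/q[...,2]
E
python3 - <<'E'
from h import *
z=np.load('top0.npz');p,d=z['p'],z['d'];C=cloud('top',d)
np.set_printoptions(precision=3,suppress=True)
for name,(u0,u1,v0,v1) in dict(block=(262,325,142,195),dock=(392,440,162,215)).items():
    im=cv2.resize(p[v0:v1,u0:u1,::-1],None,fx=10,fy=10,interpolation=cv2.INTER_NEAREST);cv2.imwrite(f'pics/{name}.png',im)
def med(m): return m.sum(),np.median(C[m],0)
for nm,(u,v) in dict(lemon=(338,223),mand=(351,170),tumb=(251,238),mug=(209,206),kettle=(208,140),knife=(268,105),redjar=(346,103),pep=(392,96),table=(300,260)).items(): print(nm,C[v,u])
# heights
for name,(u0,u1,v0,v1) in dict(block=(262,325,142,195),dock=(392,440,162,215)).items():
    im=np.clip(C[v0:v1,u0:u1,2]/0.15*255,0,255).astype(np.uint8)
    cv2.imwrite(f'pics/{name}z.png',cv2.applyColorMap(cv2.resize(im,None,fx=10,fy=10,interpolation=cv2.INTER_NEAREST),2))
s=np.s_[150:180,270:322]
c=C[s].reshape(-1,3);q=p[s].reshape(-1,3).astype(int)
m=(c[:,2]>.068)&(c[:,2]<.08);print('blocktop',m.sum(),cv2.minAreaRect((c[m,:2]*1000).astype(np.float32)))
for lo in(.095,.11,.12):
  m=(c[:,2]>lo)
  n,l=cv2.connectedComponents((C[s][...,2]>lo).astype(np.uint8))
  for k in range(1,n): 
    mm=(l==k).ravel();print(lo,mm.sum(),c[mm].mean(0),c[mm].max(0),c[mm].min(0),q[mm].mean(0))
s=np.s_[162:215,392:440];c=C[s].reshape(-1,3)
m=(c[:,2]>.010)&(c[:,2]<.018);print('base',m.sum(),cv2.minAreaRect((c[m,:2]*1000).astype(np.float32)))
m=(c[:,2]>.075);print('rim',m.sum(),c[m].mean(0),c[m].max(0),c[m].min(0))
E
```

```text
lemon [0.401 0.046 0.054]
mand [0.553 0.006 0.051]
tumb [0.364 0.296 0.012]
mug [0.459 0.421 0.006]
kettle [0.619 0.397 0.14 ]
knife [0.72  0.238 0.129]
redjar [0.728 0.022 0.12 ]
pep [ 0.728 -0.097  0.167]
table [0.3   0.155 0.001]
blocktop 693 ((568.9650268554688, 169.13177490234375), (53.993812561035156, 129.7357177734375), 22.621044158935547)
0.095 50 [0.573 0.136 0.145] [0.59  0.145 1.256] [0.279 0.115 0.095] [106.68 102.96  95.04]
0.095 1 [0.279 0.115 1.256] [0.279 0.115 1.256] [0.279 0.115 1.256] [199. 137.  66.]
0.095 48 [0.553 0.201 0.123] [0.563 0.209 0.133] [0.547 0.193 0.096] [110.875  45.979  35.708]
0.095 1 [0.279 0.115 1.256] [0.279 0.115 1.256] [0.279 0.115 1.256] [222. 178. 113.]
0.11 42 [0.573 0.136 0.153] [0.59  0.145 1.256] [0.279 0.115 0.111] [112.071 107.31   98.048]
0.11 1 [0.279 0.115 1.256] [0.279 0.115 1.256] [0.279 0.115 1.256] [199. 137.  66.]
0.11 40 [0.554 0.201 0.127] [0.563 0.209 0.133] [0.547 0.193 0.114] [117.5   51.7   39.75]
0.11 1 [0.279 0.115 1.256] [0.279 0.115 1.256] [0.279 0.115 1.256] [222. 178. 113.]
0.12 36 [0.573 0.136 0.159] [0.59  0.145 1.256] [0.279 0.115 0.12 ] [115.833 110.25   99.889]
0.12 1 [0.279 0.115 1.256] [0.279 0.115 1.256] [0.279 0.115 1.256] [199. 137.  66.]
0.12 37 [0.554 0.201 0.128] [0.563 0.209 0.133] [0.547 0.193 0.12 ] [119.811  54.459  41.703]
0.12 1 [0.279 0.115 1.256] [0.279 0.115 1.256] [0.279 0.115 1.256] [222. 178. 113.]
base 624 ((505.3719787597656, -182.23448181152344), (79.48291778564453, 108.77738189697266), 75.01614379882812)
rim 121 [ 0.477 -0.151  0.204] [0.517 0.115 1.256] [ 0.279 -0.195  0.076]
```

View pics/block.png

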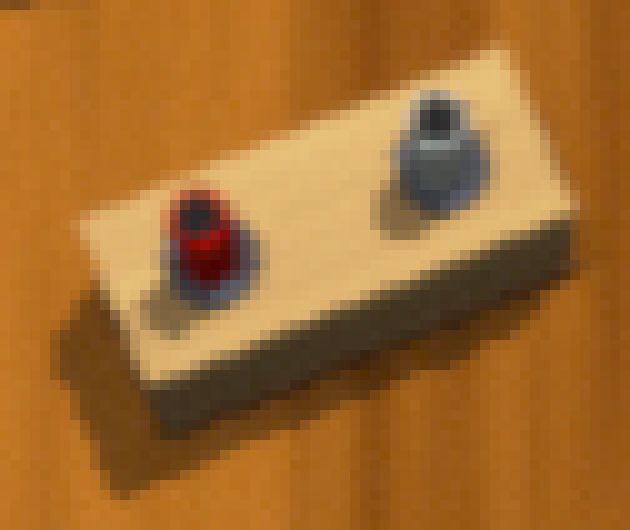

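View pics/dock.png

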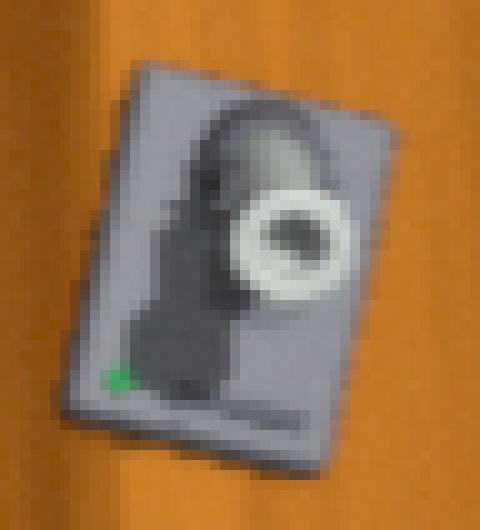

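View pics/dockz.png

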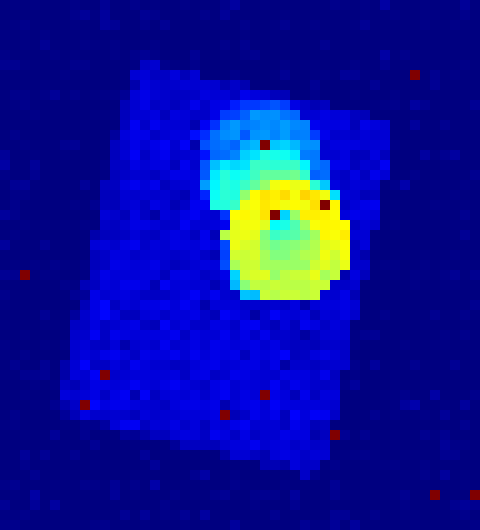

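```bash
python3 - <<'E'
from h import *
np.set_printoptions(precision=4,suppress=True)
z=np.load('top0.npz');p,d=z['p'].astype(int),z['d'];C=cloud('top',d)
def atz(u,v,h):
    i=camera_info('top');K=i['camera_matrix'];r=R.from_quat(i['attitude']).as_matrix()@np.array([(u-K[0,2])/K[0,0],-(v-K[1,2])/K[1,1],-1.])
    return i['eye']+r*(h-i['eye'][2])/r[2]
u0,v0=392,162
w=p[v0:215,u0:440]
m=(w.min(-1)>165)&(C[v0:215,u0:440,2]>.075)|(w.min(-1)>185)
n,l,st,ce=cv2.connectedComponentsWithStats(m.astype(np.uint8));k=1+np.argmax(st[1:,4]);print(st[k])
mm=(l==k).astype(np.uint8)
ct=max(cv2.findContours(mm,0,2)[0],key=cv2.contourArea)
for e in (cv2.fitEllipse(ct),):
    c=(e[0][0]+u0,e[0][1]+v0);print('ell',e,'mouth',atz(*c,.091))
y,x=np.nonzero(C[v0:215,u0:440,2]>.079); y2=y+v0;x2=x+u0
P=C[y2,x2];P=P[P[:,2]<.12];
A=np.c_[P[:,:2],np.ones(len(P))];
r=P[(np.hypot(*(P[:,:2]-P[:,:2].mean(0)).T)>.010)]
co=np.linalg.lstsq(np.c_[r[:,:2],np.ones(len(r))],r[:,2],rcond=None)[0];print('rim plane',co,'tilt',np.degrees(np.arctan(np.hypot(*co[:2]))),'dir',np.degrees(np.arctan2(co[1],co[0])),'bbox c',(P.max(0)+P.min(0))/2,P.max(0)-P.min(0))
# base edges
c=C[v0:215,u0:440];
m=(c[...,2]>.008)&(c[...,2]<.3)
rect=cv2.minAreaRect((c[(c[...,2]>.009)&(c[...,2]<.017)][:,:2]*1000).astype(np.float32));print(rect,cv2.boxPoints(rect))
# image polygon corners
q=cv2.minAreaRect(np.argwhere(m)[:,::-1].astype(np.float32));b=cv2.boxPoints(q);B=np.array([atz(a+u0,bb+v0,.014) for a,bb in b]);print(B,B.mean(0))
# block colour mask
E
```

```text
[24 18 11 12 76]
ell ((29.014965057373047, 23.868783950805664), (10.563474655151367, 11.135202407836914), 176.61868286132812) mouth [ 0.4975 -0.182   0.091 ]
rim plane [ 0.3729 -0.0567 -0.106 ] tilt 20.668051147484633 dir -8.641030840357658 bbox c [ 0.499  -0.18    0.0897] [0.03   0.0311 0.0212]
((505.935791015625, -182.1884002685547), (80.15005493164062, 109.84286499023438), 75.01614379882812) [[ 442.5205 -206.701 ]
 [ 548.6285 -235.1006]
 [ 569.3511 -157.6758]
 [ 463.243  -129.2762]]
[[ 0.4612 -0.128   0.014 ]
 [ 0.5676 -0.1566  0.014 ]
 [ 0.5481 -0.2351  0.014 ]
 [ 0.4423 -0.2055  0.014 ]] [ 0.5048 -0.1813  0.014 ]
```

Request:
{"api": "move_arm", "payload": {
  "motion": "0.02 -0.02 0.01 0; 0.05 -0.05 0.02 0; 0.08 -0.08 0.02 0; 0.11 -0.11 0.02 0; 0.14 -0.14 0.02 0; 0.17 -0.17 0.02 0; 0.2 -0.2 0.02 0; 0.23 -0.23 0.02 0; 0.26 -0.26 0.02 0; 0.29 -0.29 0.02 0",
  "grip": 1
}}

```text
clock: 1.35
position: [0.4398, 0.3158, 0.2511]
ee_rot: [-0.436, 0.557, 0.436, 0.556]
ft_force: [1.6, 0.6, 0.8]
grip_width: 1.004
```

Request:
{"api": "move_arm", "payload": {
  "motion": "0.03 -0.03 0 -0.02; 0.06 -0.06 0 -0.02; 0.09 -0.09 0 -0.02; 0.11 -0.11 0 -0.02; 0.116 -0.115 0 -0.02; 0.116 -0.115 0 -0.02; 0.116 -0.115 0 -0.02"
}}

```text
clock: 2.22
position: [0.5541, 0.2035, 0.2513]
ee_rot: [-0.431, 0.56, 0.432, 0.56]
ft_force: [0.1, -0.1, -0.4]
grip_width: 1.0
```

```bash
python3 - <<'E'
from h import *
snap('top','top1');snap('side','side1')
for n in('top','side'):print(n,px(n,np.array([[.555,.2015,.129],[.555,.2015,.104]])))
E
```

```text
top (array([280.89263089, 281.58001094]), array([163.42116564, 165.58655996]))
side (array([269.36241602, 269.95626711]), array([202.13145219, 212.67458165]))
```

View pics/top1.png

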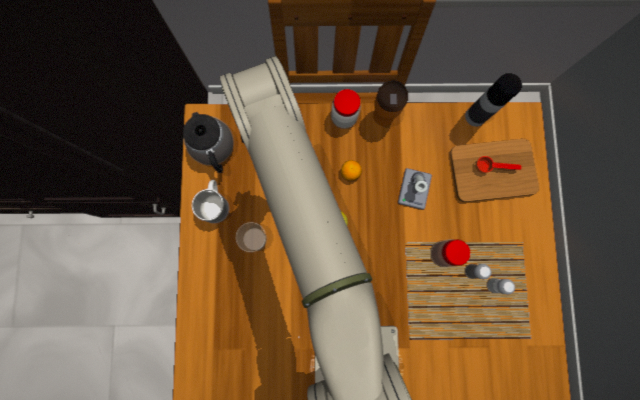

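View pics/side1.png

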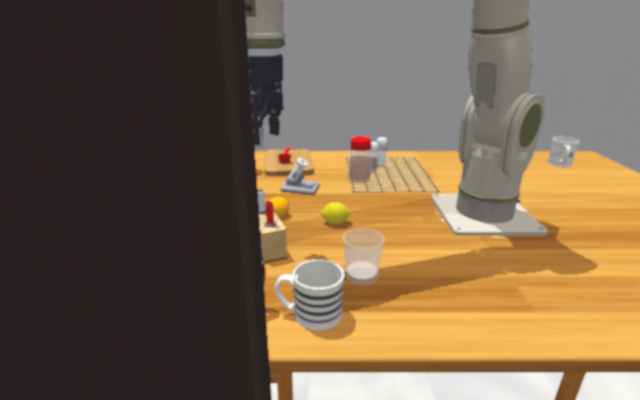

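Request:
{"api": "move_arm", "payload": {
  "motion": "0 0 -0.03 0; 0 0 -0.06 0; 0 0 -0.09 0; 0 0 -0.12 0; 0 0 -0.14 0; 0 0 -0.155 0; 0 0 -0.16 0; 0 0 -0.16 0; 0 0 -0.16 0",
  "grip": 0.7
}}

```text
clock: 3.45
position: [0.5555, 0.2022, 0.0922]
ee_rot: [-0.431, 0.56, 0.431, 0.561]
ft_force: [-0.4, 0.9, -0.5]
grip_width: 0.702
```

```bash
python3 - <<'E'
from h import *
p,d=snap('side','side2')
cv2.imwrite('pics/s2.png',cv2.resize(p[120:270,240:400,::-1],None,fx=5,fy=4))
print(get_obs()['position'],get_obs()['ft_force'])
E
```

```text
[0.55549401 0.2021577  0.0921169 ] [-0.10676943 -0.13555931 -0.33492503]
```

View pics/s2.png

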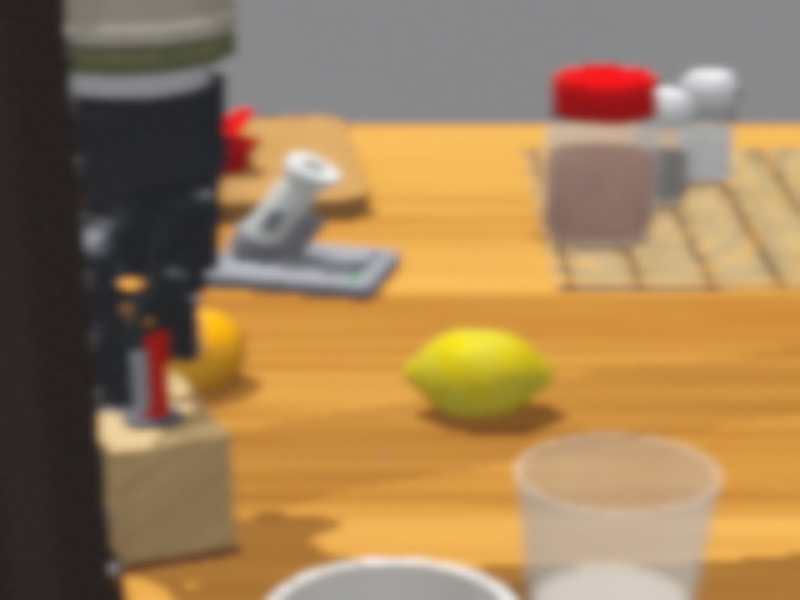

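Request:
{"api": "move_arm", "payload": {
  "motion": "0 0 0 0; 0 0 0 0; 0 0 0 0; 0 0 0 0; 0 0 0 0; 0 0 0 0; 0 0 0 0; 0 0 0 0",
  "grip": 0,
  "force": 25
}}

```text
clock: 4.5
position: [0.5551, 0.202, 0.0915]
ee_rot: [-0.431, 0.561, 0.431, 0.561]
ft_force: [-0.5, -0.6, 3.8]
grip_width: 0.203
```

Request:
{"api": "move_arm", "payload": {
  "motion": "0 0 0.01 0; 0 0 0.03 0; 0 0 0.05 0; 0 0 0.075 0; 0 0 0.1 0; 0 0 0.125 0; 0 0 0.15 0; 0 0 0.17 0; 0 0 0.17 0; 0 0 0.17 0"
}}

```text
clock: 5.75
position: [0.5546, 0.2018, 0.2604]
ee_rot: [-0.431, 0.561, 0.431, 0.56]
ft_force: [-0.4, -0.0, -1.3]
grip_width: 0.204
```

```bash
python3 - <<'E'
from h import *
p,d=snap('side','side3')
cv2.imwrite('pics/s3.png',cv2.resize(p[90:240,240,None].repeat(1,1) if 0 else p[70:220,240:400,::-1],None,fx=5,fy=4))
print(get_obs()['position'],get_obs()['ft_force'])
E
```

```text
[0.55452044 0.20181733 0.26018413] [ 0.99234942 -0.0185059   0.27502221]
```

View pics/s3.png

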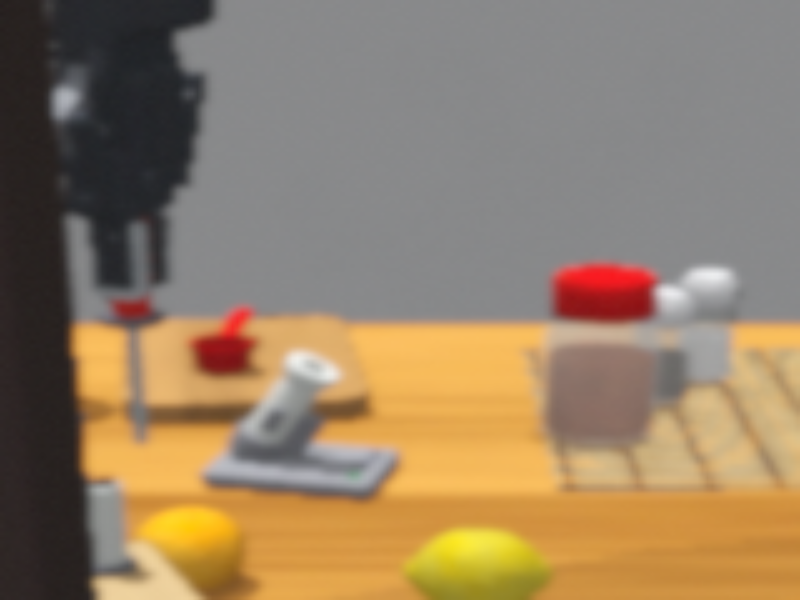

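Request:
{"api": "move_arm", "payload": {
  "motion": "-0.003 -0.02 0 0; -0.008 -0.06 0 0; -0.014 -0.1 0 0; -0.02 -0.145 0 0; -0.027 -0.19 0 0; -0.033 -0.235 0 0; -0.039 -0.28 0 0; -0.045 -0.32 0 0; -0.05 -0.36 0 0; -0.0535 -0.383 0 0"
}}

```text
clock: 7.05
position: [0.4996, -0.1845, 0.261]
ee_rot: [-0.43, 0.562, 0.43, 0.561]
ft_force: [1.1, 0.9, -0.6]
grip_width: 0.206
```

Request:
{"api": "move_arm", "payload": {
  "motion": "0 0 -0.02 0; 0 0 -0.045 0; 0 0 -0.065 0; 0 0 -0.065 0; 0 0 -0.065 0"
}}

```text
clock: 7.68
position: [0.5013, -0.1817, 0.1971]
ee_rot: [-0.431, 0.561, 0.43, 0.561]
ft_force: [1.1, -0.0, 0.1]
grip_width: 0.199
```

```bash
python3 - <<'E'
from h import *
p,d=snap('side','side4')
cv2.imwrite('pics/s4.png',cv2.resize(p[90:210,255:355,::-1],None,fx=8,fy=5,interpolation=cv2.INTER_CUBIC))
o=get_obs();print(o['position'],o['ft_force'],o['joint_pos'])
P=o['position'];t=P-[0,0,.0825];
for nm,q in dict(tip=t,collar=t+[0,0,.066],M=[.497,-.1805,.091]).items():
  u,v=px('side',q);print(nm,q,u,v,(u-255)*8,(v-90)*5)
E
```

```text
[ 0.50162172 -0.18156703  0.197265  ] [-0.0895786   0.46988798 -0.19298378] [-0.28555625  0.15916894  0.60858503  1.78013286 -0.09662771  1.23084311
  1.65877045]
tip [ 0.50162172 -0.18156703  0.114765  ] 300.81613819240675 153.60942333071307 366.52910553925403 318.04711665356535
collar [ 0.50162172 -0.18156703  0.180765  ] 300.41334025511014 132.10151346181092 363.30672204088114 210.50756730905462
M [0.497, -0.1805, 0.091] 302.46475582809006 161.22373455624907 379.7180466247205 356.1186727812453
```

View pics/s4.png

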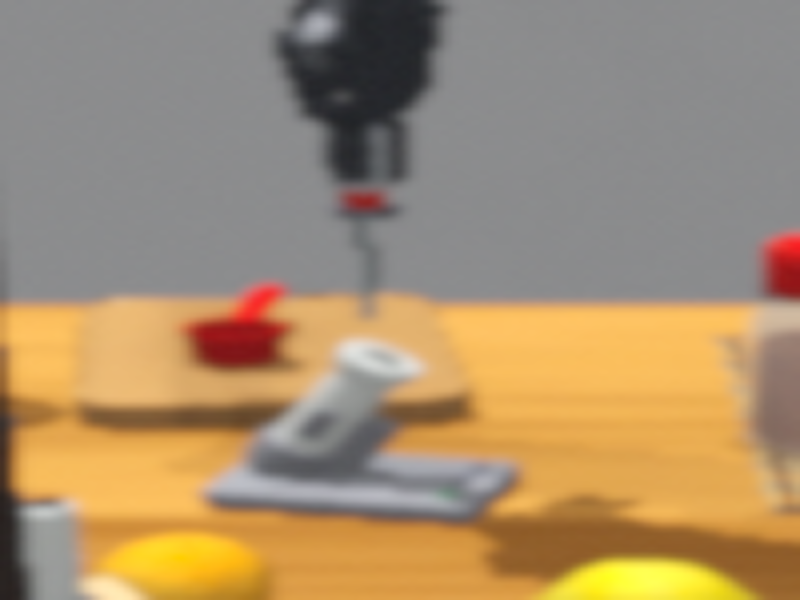

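Request:
{"api": "move_arm", "payload": {
  "motion": "-0.001 0 -0.01 0; -0.001 0 -0.02 0; -0.001 0 -0.028 0; -0.001 0 -0.028 0; -0.001 0 -0.028 0",
  "force": 20
}}

```text
clock: 8.35
position: [0.5006, -0.1811, 0.1684]
ee_rot: [-0.431, 0.561, 0.431, 0.561]
ft_force: [-0.3, 0.5, 0.2]
grip_width: 0.205
```

```bash
python3 - <<'E'
from h import *
p,d=snap('side','side5')
cv2.imwrite('pics/s5.png',cv2.resize(p[90:210,255:355,::-1],None,fx=8,fy=5,interpolation=cv2.INTER_CUBIC))
o=get_obs();print(o['position'],o['ft_force'])
E
```

```text
[ 0.5005874  -0.18105683  0.16853812] [-0.66045032  0.63954518 -0.29640956]
```

View pics/s5.png

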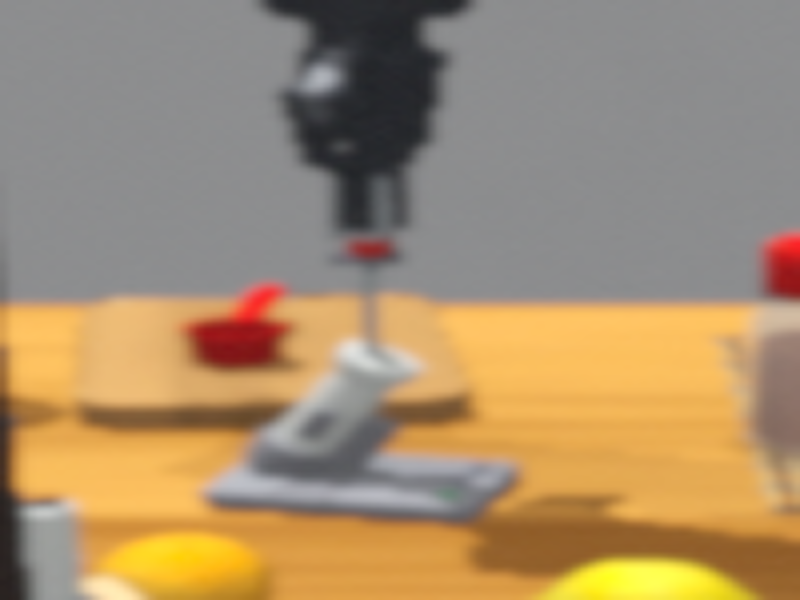

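Request:
{"api": "move_arm", "payload": {
  "motion": "-0.004 0.001 -0.001 0; -0.008 0.002 -0.002 0; -0.012 0.003 -0.003 0; -0.016 0.004 -0.004 0; -0.02 0.0055 -0.005 0; -0.02 0.0055 -0.005 0"
}}

```text
clock: 9.15
position: [0.4806, -0.1755, 0.1636]
ee_rot: [-0.431, 0.56, 0.431, 0.561]
ft_force: [2.4, -1.9, 2.7]
grip_width: 0.202
```

```bash
python3 - <<'E'
from h import *
p,d=snap('side','side6')
cv2.imwrite('pics/s6.png',cv2.resize(p[90:210,255:355,::-1],None,fx=8,fy=5,interpolation=cv2.INTER_CUBIC))
o=get_obs();print(o['position'],o['ft_force'],o['torque'])
E
```

```text
[ 0.48064145 -0.17550869  0.16352042] [ 1.92158664 -1.56828775  4.30783329] [-0.33756606 -0.70726046 -0.01556376]
```

View pics/s6.png

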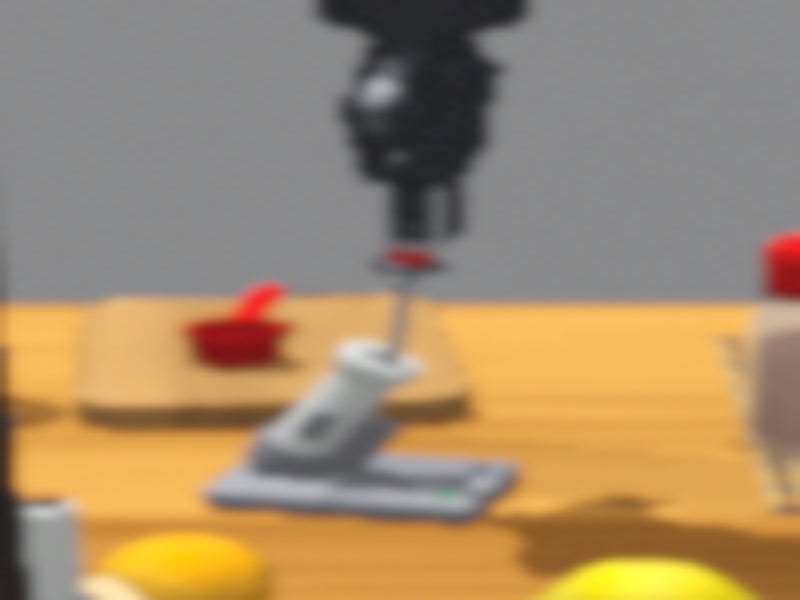

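Request:
{"api": "move_arm", "payload": {
  "motion": "-0.003 0.001 -0.0015 0; -0.006 0.0015 -0.003 0; -0.009 0.002 -0.005 0; -0.012 0.003 -0.007 0; -0.015 0.004 -0.009 0; -0.015 0.004 -0.009 0"
}}

```text
clock: 9.95
position: [0.4652, -0.1715, 0.1544]
ee_rot: [-0.431, 0.561, 0.431, 0.561]
ft_force: [0.8, -0.2, 5.8]
grip_width: 0.203
```

```bash
python3 - <<'E'
from h import *
p,d=snap('side','side7')
cv2.imwrite('pics/s7.png',cv2.resize(p[90:210,255:355,::-1],None,fx=8,fy=5,interpolation=cv2.INTER_CUBIC))
o=get_obs();print(o['position'],o['ft_force'],o['torque'])
E
```

```text
[ 0.46524376 -0.17150868  0.15436044] [ 1.25958197 -0.60671568  6.40068773] [-0.20686728 -0.60194449 -0.02799281]
```

View pics/s7.png

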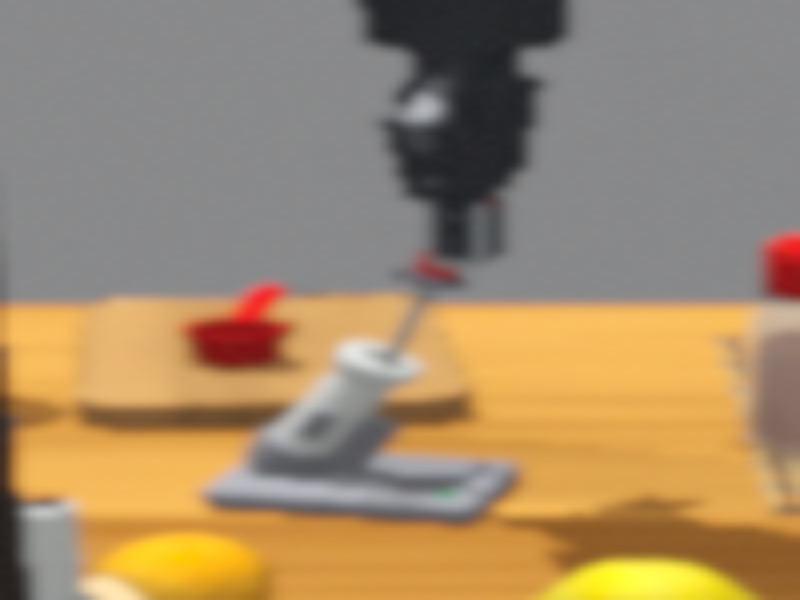

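Request:
{"api": "move_arm", "payload": {
  "motion": "-0.003 0.0005 -0.002 0; -0.006 0.001 -0.004 0; -0.009 0.002 -0.007 0; -0.01 0.002 -0.0085 0; -0.01 0.002 -0.0085 0"
}}

```text
clock: 10.62
position: [0.4551, -0.1694, 0.1454]
ee_rot: [-0.431, 0.561, 0.431, 0.561]
ft_force: [2.0, -1.0, -0.1]
grip_width: 0.201
```

```bash
python3 - <<'E'
from h import *
p,d=snap('side','side8')
cv2.imwrite('pics/s8.png',cv2.resize(p[90:210,255:355,::-1],None,fx=8,fy=5,interpolation=cv2.INTER_CUBIC))
o=get_obs();print(o['position'],o['ft_force'],o['torque'])
E
```

```text
[ 0.45520254 -0.16946309  0.14548556] [ 1.63712094 -1.66637513  0.78651989] [-0.30419132 -0.7309548  -0.00698495]
```

View pics/s8.png

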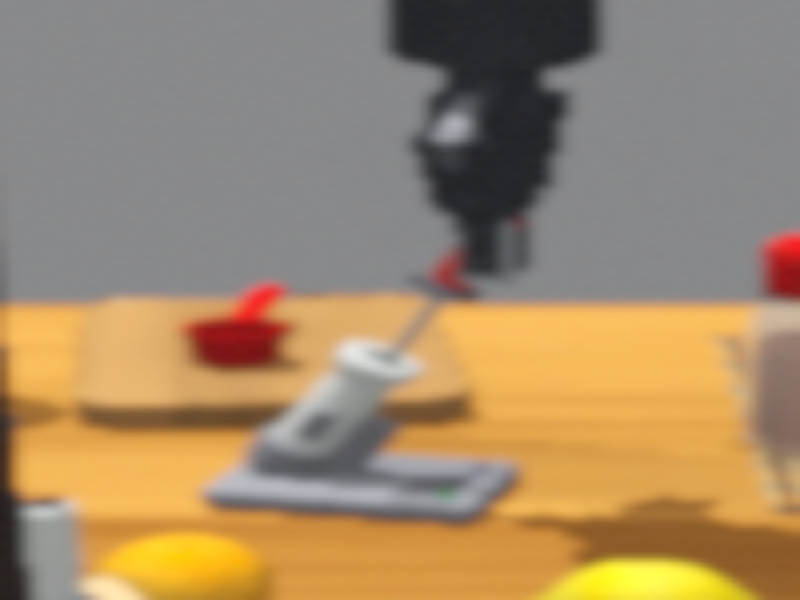

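Request:
{"api": "move_arm", "payload": {
  "motion": "0.0024 -0.0006 -0.0043 0; 0.0048 -0.0013 -0.0087 0; 0.0072 -0.0019 -0.013 0; 0.0097 -0.0026 -0.0173 0; 0.0097 -0.0026 -0.0173 0"
}}

```text
clock: 11.3
position: [0.4652, -0.1721, 0.1279]
ee_rot: [-0.431, 0.561, 0.431, 0.561]
ft_force: [2.9, -1.0, -0.4]
grip_width: 0.201
```

```bash
python3 - <<'E'
from h import *
p,d=snap('side','side9')
cv2.imwrite('pics/s9.png',cv2.resize(p[90:210,255:355,::-1],None,fx=8,fy=5,interpolation=cv2.INTER_CUBIC))
o=get_obs();print(o['position'],o['ft_force'],o['torque'])
E
```

```text
[ 0.46521008 -0.17210538  0.1281606 ] [ 3.00672002 -0.93385188  0.26588086] [-0.3138034  -0.86271599 -0.08159757]
```

View pics/s9.png

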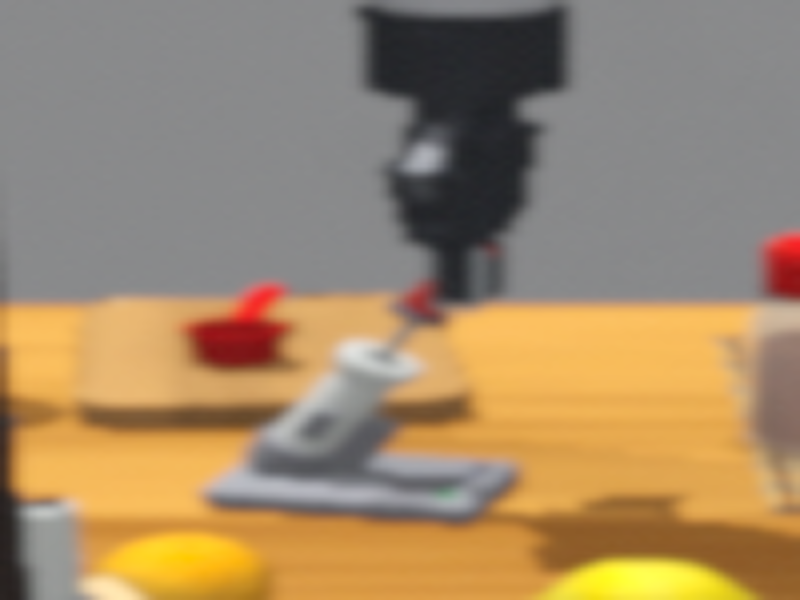

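Request:
{"api": "move_arm", "payload": {
  "motion": "0.0019 -0.0005 -0.0035 0; 0.0039 -0.001 -0.0069 0; 0.0058 -0.0015 -0.0104 0; 0.0077 -0.0021 -0.0139 0; 0.0097 -0.0026 -0.0173 0; 0.0097 -0.0026 -0.0173 0",
  "force": 45
}}

```text
clock: 12.1
position: [0.475, -0.1749, 0.1108]
ee_rot: [-0.431, 0.561, 0.431, 0.561]
ft_force: [4.6, -2.3, -3.8]
grip_width: 0.198
```

```bash
python3 - <<'E'
from h import *
p,d=snap('side','side10')
cv2.imwrite('pics/s10.png',cv2.resize(p[90:210,255:355,::-1],None,fx=8,fy=5,interpolation=cv2.INTER_CUBIC))
o=get_obs();print(o['position'],o['ft_force'],o['torque'])
E
```

```text
[ 0.47495264 -0.17486314  0.11080403] [ 3.8756561  -1.05487074 -2.86362595] [-0.56335719 -1.08032541 -0.01254045]
```

View pics/s10.png

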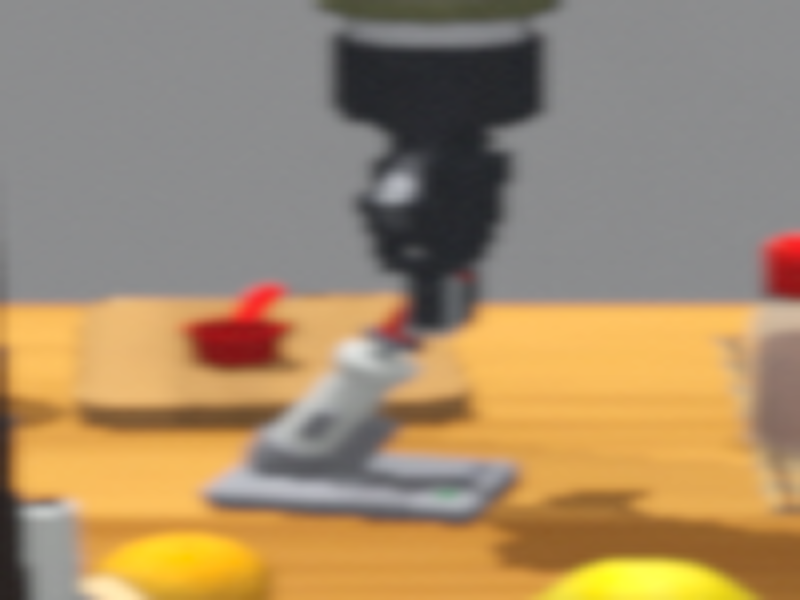

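Request:
{"api": "move_arm", "payload": {
  "motion": "0.0015 -0.0004 -0.0017 0; 0.003 -0.0008 -0.0035 0; 0.0044 -0.0011 -0.0052 0; 0.0055 -0.0014 -0.007 0; 0.0055 -0.0014 -0.007 0"
}}

```text
clock: 12.78
position: [0.4803, -0.1761, 0.1037]
ee_rot: [-0.431, 0.561, 0.431, 0.561]
ft_force: [1.3, -2.5, -3.4]
grip_width: 0.2
```

```bash
python3 - <<'E'
from h import *
p,d=snap('side','side11')
cv2.imwrite('pics/s11.png',cv2.resize(p[110:190,265:345,::-1],None,fx=10,fy=7,interpolation=cv2.INTER_CUBIC))
o=get_obs();print(o['position'],o['ft_force'],o['torque'])
E
```

```text
[ 0.4802359  -0.17612157  0.10375084] [ 2.23072568 -3.00001771 -2.96728873] [-0.53111696 -0.34550542 -0.05674213]
```

View pics/s11.png

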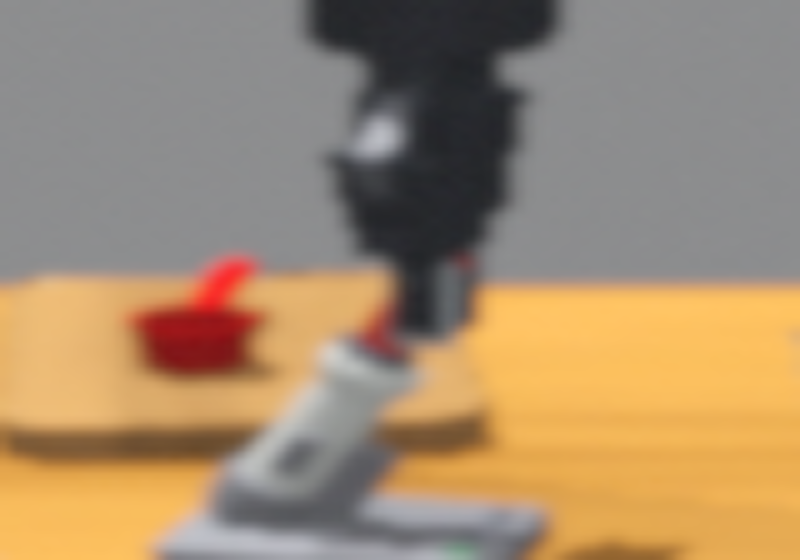

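Request:
{"api": "move_arm", "payload": {
  "motion": "0.0005 -0.0005 -0.0009 0; 0.001 -0.001 -0.0017 0; 0.0015 -0.0012 -0.0026 0; 0.0015 -0.0012 -0.0026 0"
}}

```text
clock: 13.32
position: [0.4811, -0.1767, 0.1024]
ee_rot: [-0.43, 0.561, 0.432, 0.561]
ft_force: [-12.3, 4.2, 20.8]
grip_width: 0.201
```

```bash
python3 - <<'E'
from h import *
o=get_obs();print(o['position'],o['ft_force'],o['torque'])
E
```

```text
[ 0.481057   -0.17671156  0.10244875] [-12.34594142   4.24042065  20.83621641] [0.81675295 2.41747782 0.04769726]
```

Request:
{"api": "move_arm", "payload": {
  "motion": "-0.0009 0.0002 0.0016 0; -0.0009 0.0002 0.0016 0"
}}

```text
clock: 13.58
position: [0.4809, -0.1768, 0.1032]
ee_rot: [-0.431, 0.561, 0.431, 0.561]
ft_force: [-2.0, 0.9, 2.8]
grip_width: 0.193
```

Request:
{"api": "move_arm", "payload": {
  "motion": "0 0 0 0; 0 0 0 0; 0 0 0 0; 0 0 0 0; 0 0 0 0",
  "grip": 0.6
}}

```text
clock: 14.2
position: [0.4811, -0.1771, 0.1032]
ee_rot: [-0.431, 0.561, 0.431, 0.561]
ft_force: [0.3, 1.2, -0.8]
grip_width: 0.602
```

Request:
{"api": "move_arm", "payload": {
  "motion": "0 0 0.01 0; 0 0 0.03 0; 0 0 0.06 0; 0 0 0.1 0; 0 0 0.14 0; 0 0.02 0.17 0; -0.03 0.06 0.18 0; -0.06 0.1 0.18 0; -0.08 0.13 0.18 0; -0.08 0.13 0.18 0"
}}

```text
clock: 15.45
position: [0.4003, -0.0454, 0.2842]
ee_rot: [-0.432, 0.559, 0.432, 0.561]
ft_force: [-0.3, 0.6, 0.1]
grip_width: 0.601
```

```bash
python3 - <<'E'
from h import *
p,d=snap('side','side12')
cv2.imwrite('pics/s12.png',cv2.resize(p[110:190,265:345,::-1],None,fx=10,fy=7,interpolation=cv2.INTER_CUBIC))
snap('top','top12')
o=get_obs();print(o['clock'],o['position'],o['ft_force'])
M=np.array([.4965,-.1805,.091]);a=np.array([-.483,.129,.866])
for s in(0,.004,.029,.054):print(s,px('side',M+s*a),(np.array(px('side',M+s*a))-[265,110])*[10,7],px('top',M+s*a))
E
```

```text
15.55 [ 0.40119961 -0.0475336   0.28390383] [-0.46670706 -0.77040376  0.24491558]
0 (np.float64(302.62921884434024), np.float64(161.22352530241568)) [376.29218844 358.56467712] (np.float64(420.50629999051654), np.float64(186.22156050684254))
0.004 (np.float64(303.24214174987884), np.float64(160.1904928276699)) [382.4214175  351.33344979] (np.float64(420.6616927136108), np.float64(186.68054179499995))
0.029 (np.float64(307.11743300069924), np.float64(153.65899975566919)) [421.17433001 305.61299829] (np.float64(421.65559240404696), np.float64(189.6162092518269))
0.054 (np.float64(311.07116633276115), np.float64(146.995298837336)) [460.71166333 258.96709186] (np.float64(422.69035934913023), np.float64(192.6725857406338))
```

View pics/s12.png

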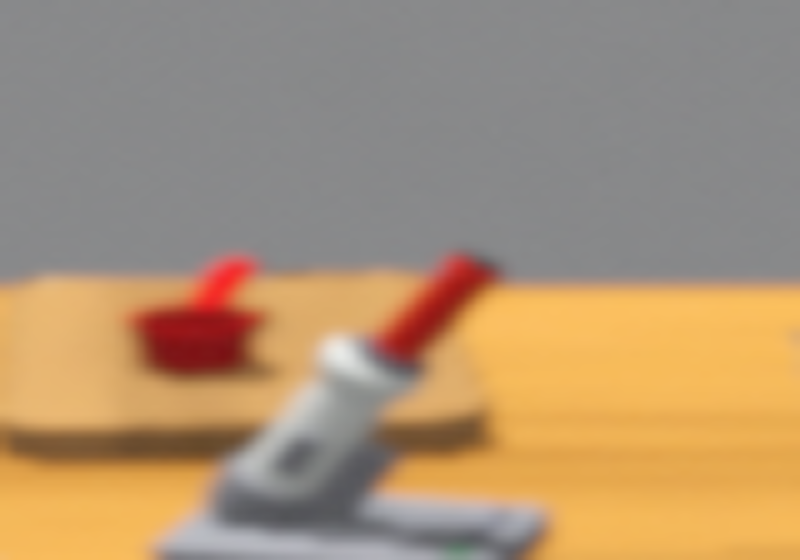

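View pics/top12.png

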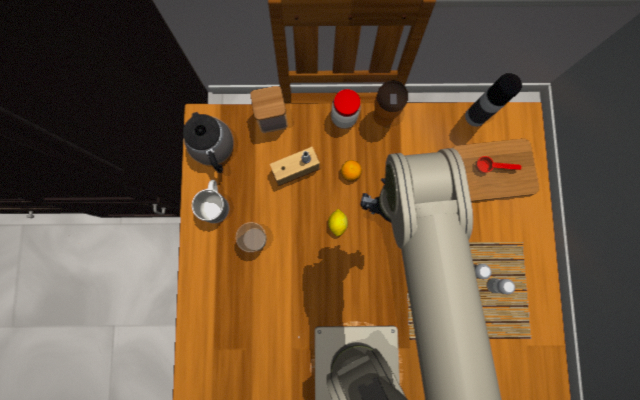

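Request:
{"api": "move_arm", "payload": {
  "motion": "0 0.03 0 0; 0 0.07 0 0; 0 0.11 0 0; 0 0.15 0 0; 0 0.19 0 0; 0 0.23 0 0; 0 0.26 0 0; 0 0.28 0 0; 0 0.28 0 0; 0 0.28 0 0"
}}

```text
clock: 16.8
position: [0.4016, 0.2316, 0.2833]
ee_rot: [-0.43, 0.561, 0.43, 0.561]
ft_force: [0.2, -0.5, 0.4]
grip_width: 0.6
```

```bash
python3 - <<'E'
from h import *
np.set_printoptions(precision=4,suppress=True)
p,d=snap('top','top13');C=cloud('top',d)
cv2.imwrite('pics/t13.png',cv2.resize(p[160:220,390:450,::-1],None,fx=10,fy=10,interpolation=cv2.INTER_NEAREST))
print(get_obs()['clock'],get_obs()['position'])
q=p.astype(int);red=np.zeros(d.shape,bool)
red[165:215,400:440]=True
red&=(q[...,0]>q[...,1]+40)&(q[...,0]>q[...,2]+40)&(C[...,2]>.09)&(C[...,2]<.2)
P=C[red];M=np.array([.4965,-.1805,.091]);a=np.array([-.483,.129,.866]);h=np.array([.836,-.224,.5]);y=np.array([.259,.966,0])
s=(P-M)@a;print(len(P),s.min(),s.max(),'h',((P-M)@h).mean(),((P-M)@h).max(),'y',((P-M)@y).mean())
reg=np.zeros(d.shape,bool);reg[165:215,400:440]=True;reg&=(C[...,2]>.1)&(C[...,2]<.25)
P=C[reg];s=(P-M)@a;print('top s',np.sort(s)[-12:],'zmax',np.sort(P[:,2])[-5:],np.median(P[s>s.max()-.006],0))
E
```

```text
16.85 [0.4015 0.2315 0.2833]
56 0.0026609245055426033 0.05783858952148844 h 0.002102361535755218 0.006851029361537021 y 0.001561826645337845
top s [0.0551 0.0554 0.0557 0.0561 0.0562 0.0562 0.0562 0.0565 0.0567 0.057
 0.0578 0.0598] zmax [0.1398 0.1403 0.1405 0.141  0.142 ] [ 0.4669 -0.1733  0.1376]
```

View pics/t13.png

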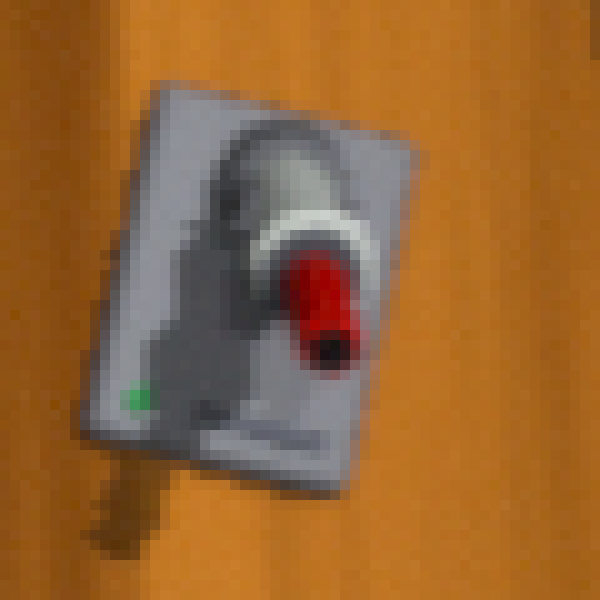

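```bash
python3 - <<'E'
from h import *
np.set_printoptions(precision=4,suppress=True)
z=np.load('top0.npz');C=cloud('top',z['d'])
c=C[150:180,270:322].reshape(-1,3);b=c[(c[:,2]>.068)&(c[:,2]<.08)];print('block z',np.median(b[:,2]))
for nm,ctr in(('red',(.5546,.2018)),('white',(.5824,.1367))):
    P=c[(np.hypot(*(c[:,:2]-ctr).T)<.012)&(c[:,2]<.2)];print(nm,np.sort(P[:,2])[-25:])
z2=np.load('top13.npz');C2=cloud('top',z2['d'])
M=np.array([.4965,-.1805,.091]);a=np.array([-.483,.129,.866])
# rim s before / after
for nm,CC in(('before',C),('after',C2)):
    P=CC[165:215,400:440].reshape(-1,3);P=P[(P[:,2]>.07)&(P[:,2]<.2)];v=P-M;s=v@a;r=np.linalg.norm(v-s[:,None]*a,axis=1)
    for lo,hi in((.0,.009),(.009,.0135),(.0145,.018)):
        k=(r>lo)&(r<hi);print(nm,lo,hi,np.sort(s[k]))
# change of others
for nm,(u,v) in dict(lemon=(338,223),mand=(351,170),mug=(209,206),tumb=(251,238)).items():
    print(nm,np.abs(z['p'][v-22:v+22,u-22:u+22].astype(int)-z2['p'][v-22:v+22,u-22:u+22]).mean())
E
```

```text
block z 0.07458856457532059
red [0.127  0.127  0.1271 0.1273 0.1273 0.1275 0.1276 0.1277 0.1278 0.128
 0.1286 0.1289 0.129  0.1296 0.13   0.1302 0.1303 0.1306 0.1309 0.1312
 0.1312 0.1315 0.1319 0.132  0.1326]
white [0.1272 0.1276 0.1279 0.1279 0.1282 0.1283 0.1283 0.1287 0.1287 0.129
 0.1292 0.1294 0.1296 0.13   0.1301 0.1305 0.1306 0.1306 0.1307 0.1307
 0.1312 0.1317 0.1323 0.1325 0.134 ]
before 0.0 0.009 [-0.0192 -0.0172 -0.0169 -0.0164 -0.0154 -0.0147 -0.0144 -0.0139 -0.0136
 -0.013  -0.0127 -0.0126 -0.0108 -0.0097 -0.0093 -0.0085 -0.0083 -0.0079
 -0.0076 -0.0034 -0.0024 -0.0014 -0.0009]
before 0.009 0.0135 [-0.0298 -0.0296 -0.0283 -0.0277 -0.0274 -0.0199 -0.0099 -0.0077 -0.0073
 -0.0072 -0.0059 -0.0051 -0.0047 -0.0043 -0.0031 -0.0029 -0.0029 -0.0029
 -0.0027 -0.0026 -0.0024 -0.0022 -0.0018 -0.0016 -0.0014 -0.0014 -0.0013
 -0.0012 -0.0012 -0.0009 -0.0008 -0.0007 -0.0004 -0.0003 -0.0003 -0.0001
 -0.0001 -0.     -0.      0.0001  0.0001  0.0001  0.0006  0.0007  0.0013
  0.0019  0.0023  0.003   0.0031  0.0035]
before 0.0145 0.018 [-0.009  -0.0074 -0.0073 -0.0073 -0.0072 -0.0071 -0.00
[... 871 characters left out ...]
2   0.0023  0.0027  0.0027
  0.003   0.0031  0.0031  0.0032  0.0036  0.004   0.004   0.0041  0.0045
  0.0047  0.005   0.005   0.0051  0.0052  0.0053  0.0056  0.0065  0.0066
  0.0071  0.0076  0.0086  0.0093  0.0108  0.0221  0.0238  0.0314  0.0322
  0.0514  0.0517  0.0519  0.0531  0.0537  0.0539  0.054   0.0545  0.0546
  0.0547  0.0562]
after 0.0145 0.018 [-0.0073 -0.0069 -0.0066 -0.006  -0.0053 -0.0051 -0.0046 -0.003  -0.002
 -0.0019 -0.0019 -0.0019 -0.0017 -0.0014 -0.0011 -0.001  -0.0009 -0.0008
 -0.      0.0001  0.0001  0.0003  0.0004  0.0004  0.0004  0.0011  0.0013
  0.0014  0.0015  0.003   0.0047]
lemon 8.672520661157025
mand 4.194387052341598
mug 41.36518595041322
tumb 48.289944903581265
```

View pics/top13.png

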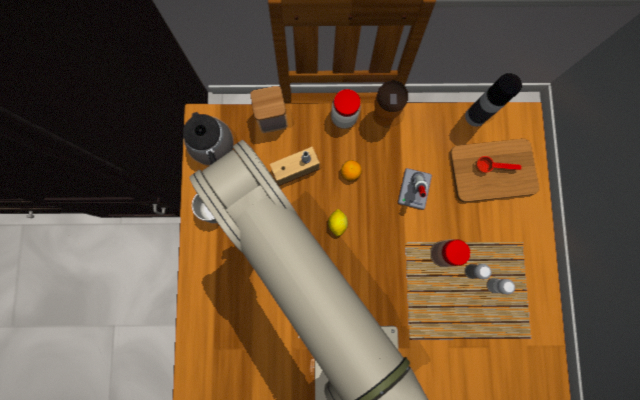

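```bash
python3 - <<'E'
from h import *
a=np.load('top0.npz')['p'].astype(int);b=np.load('top12.npz')['p'].astype(int)
for nm,(u,v) in dict(lemon=(338,223),mand=(351,170),mug=(209,206),tumb=(251,238),white=(306,158)).items():
    s=np.s_[v-16:v+16,u-16:u+16]
    g=lambda x:cv2.cvtColor(x[s].astype(np.uint8),7).astype(np.float32)
    print(nm,np.abs(a[s]-b[s]).mean(),cv2.phaseCorrelate(g(a),g(b)))
o=get_obs();print(o['clock'],o['ft_force'])
hand_in()
E
```

```text
lemon 2.443359375 ((0.05615329584255946, -0.13016953708201484), 0.9345176471397281)
mand 2.3343098958333335 ((-0.1462932626963216, -0.08371928649912164), 1.0141825396567583)
mug 2.2854817708333335 ((0.015482803028953995, -0.0419717877700343), 1.0062764971517026)
tumb 2.1302083333333335 ((0.1654108739321014, -0.08509140849366403), 0.9751629699021578)
white 2.3382161458333335 ((-0.02305738258574408, 0.04279347358042784), 1.0060216058045626)
16.85 [ 0.854447   -0.11485822 -0.18219268]
the job is handed in; nothing more can be done
```

The red probe is in the dock's sloped tube with its collar on the rim. I handed the job in at 16.85 s, with the gripper open and clear of everything.

I gripped the handle and lifted it straight out of the block. I let it pivot between the pads to 30° with its tip in the tube's mouth, then pushed it down past the clips until it stopped hard, at about 24 N along the tube axis.

**Last checks:**
- **Seating:** depth puts the collar's top about 4 mm above the rim plane, which matches its thickness. The handle's top is about 54–56 mm above it (54 mm expected). Depth noise is about ±2 mm, so a gap of around 1 mm could not be ruled out from the pictures alone.
- **Side view:** the handle appeared about 1.5 pixels (roughly 4 mm) to the robot side of where I predicted. I put this down to calibration error and play in the bore, because its tilt matched the tube.
- **Other objects:** the white probe, mandarin, lemon, glass and mug all moved less than 0.2 pixel between the first overhead picture and the one taken after release. In the final overhead picture the arm hid the glass and most of the mug.

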